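# Bring the white-capped spice jar to the front of the carousel and hold it there

## Task

I have just carried the spice carousel over and its handle is still standing up over the knob. First fold the handle down, away from the open front, until it rests in the two hooks at the back of the stand; then turn the carousel gently by its centre knob, so that no jar tips, until the white-capped jar stands square in the middle of the gap in the wire rail at the front, without touching the jars or disturbing the other things about. Finish with the knob still gripped, holding the carousel still so that I can take the jar out.

Things in the scene. Friction and masses are not known exactly. Their poses are not given: they have to be found in the camera images.
- caddy_base: the carousel's fixed stand: round dark wooden plinth 214 mm across. 100 mm from its axis runs a 6 mm steel wire rail (centre 55 mm above the worktop), open only at the front, 58 degrees either side. Origin: on the worktop at the carousel's axis. Its -x axis points out through the open front (roughly to the robot), +x to the back, +y to the left seen from the robot, z up.
- carry_handle (a joint): folding handle, a wire bail 217 mm wide with a wooden grip, hinged at both sides of the stand; its axis runs along the stand's y through point handle_pivot. Rad: 0 = level to the back, resting in the two hooks (end stop); 1.57 = upright over the knob; 1.75 = front stop. Stiff hinge: it stays where it is left; moving it takes about 1 to 1.5 N at the grip.
- handle_pivot (a point): point on the handle's hinge axis at the middle of the stand, straight over the stand's axis, 55 mm above the worktop
- handle_grip (a point): middle of the handle's wooden grip: a round bar 90 mm long, 16 mm thick, parallel to the stand's y axis, always 145 mm from the hinge axis. Folded, it lies 145 mm behind the stand's axis, 55 mm above the worktop, 45 mm behind the wire rail; the hooks take the wire 60 mm to either side of it and rise 14 mm above its centre
- turntable: wooden disc 182 mm across, top 24 mm above the worktop, turning freely (2 turns either way) on the stand's axis; 4 steel cups (52 mm outside, 47.5 mm inside, 26 mm deep) stand 55 mm from the axis, 90 degrees apart along its x and y axes, one jar in each. Low bearing friction, 0.015 N m; jerky turning rocks the loose jars. Origin on the axis at worktop height; z up.
- knob_grip (a point): gripping point of the carousel's black centre knob: on the axis, 163 mm above the worktop. The knob turns with the turntable.
- centre_knob: the round black knob itself, 34 mm across and 36 mm high (145 to 181 mm above the worktop), on a thin post and fixed to the turntable. Origin: centre of its underside.
- white_jar: the wanted spice jar: the only one with a white cap (green label), 43 mm across, 100 mm high, standing loose in one of the four cups. Origin: centre of its underside; z up.
- red_jar_1: spice jar with a red cap, 45 mm across, 106 mm high (top 130 mm above the worktop), loose in a cup. Origin: centre of its underside.
- red_jar_2: second spice jar with a red cap, like the first. Origin: centre of its underside.
- dark_jar: amber jar with a black cap, 41 mm across, 98 mm high, loose in a cup. Origin: centre of its underside.
- garlic: garlic bulb 60 mm across, on the chopping board at the left; bystander
- lime: lime 52 mm long, on the chopping board at the left; bystander
- pepper_mill: brown pepper mill with a crank, 135 mm high, at the back; bystander
- salt_shaker: glass salt shaker, 90 mm high, at the back; bystander
- timer: red and white wind-up kitchen timer 65 mm across, at the right; bystander
- lighter: orange stove lighter 216 mm long lying at the right by the hob; bystander
- bowl: small oval bowl 82x102x38 mm at the back left (another like it stands behind the hob); bystander
Things that resemble listed ones, but are neither listed nor needed, are in the scene too. Leave any blue look-alike of the dark_jar alone.

How it is judged:
By the outcome, as a careful person would: the job done as asked, in the order asked, and still so for the second after the job is handed in, while the arm keeps its last pose, push and grip.
It also fails if it takes over 58 s, if anything falls off the work surface, if the arm or the gripper's body presses on something with over 40 N, if the wrist force passes 120 N, or if a joint passes its speed limit or range.

## Robot

A 6-joint arm with a two-finger parallel gripper is mounted at the origin on a cart in front of the work surface, level with it; the furniture and walls round the work are solid. World frame = base frame: x ahead of the robot, y to its left, z up, the work surface at z = 0. Lengths are in m, angles in rad, forces in N, time in s.
With the tool pointing down it reaches from about 0.275 to 0.75 m from the base axis. Payload 10.2 kg.
Tool frame: the origin (TCP) lies midway between the tips of the shut fingers; the grasp point (between the pads) lies 19 mm behind it (env.hold_point_z is the distance from the TCP to the grasp point, in m); z points along the fingers, y is the line along which they close (so a half turn about z gives the same grasp; the last joint's range is limited). The gripper opens to 85 mm and grips with 20 to 120 N. Pads are 22 mm wide; open, the fingers measure 114 mm over their backs; the gripper's body (76 mm by 85 mm) begins 54 mm behind the grasp point. The pads swing forward as they close: fully open they stand 13 mm farther back than shut.
Start: joints at [-1.469, 0.313, 1.498, -0, 1.331, -0.223], TCP at [0.168, -0.498, 0.231] pointing down, gripper open.
Joint ranges: [-2.94, 2.94], [-0.97, 2.17], [0.19, 2.56], [-1.23, 4.37], [0.02, 3.11], [-2.88, 2.88]. Speed limits (rad/s): [2.39, 2.39, 3.01, 3.14, 3.14, 3.14].

## Interface

Orientations are given as a unit quaternion [x, y, z, w].
In Python, from bench import env, kinematics, monitor, eyes, job gives the robot as it stands. The module is installed in compiled form; this text tells all that it offers. Calls block until the motion is done:
- env.reach(position, orientation): joint-space move of the TCP to a pose.
- env.movel(position, velocity=0.15, frame=None, guard=None): straight line of the TCP; frame=None keeps the orientation; velocity is the mean speed in m/s. With guard (N) it stops when the force on the tool has changed by that much, and returns True; else False.
- env.set_joints(angles): joint-space move.
- env.release() and env.close_gripper(effort=None): open the fingers fully, or close them until they stop; effort is the grip in N (None keeps the last).
- env.hold(seconds).
- kinematics.ik(position, orientation): joint angles nearest the present ones, or None.
- monitor.sense(): the state.
- eyes.grab_frame(name): name is "scene" or "top"; returns a dict with "frame" (420x560x3 uint8, red, green, blue), "mtx" (3x3 intrinsics, pixels), "k1" (the pictures are not rectified: a ray, as slopes to the right and down, at radius r is drawn at 1 + k1 r^2 times it, then the intrinsics apply), "view" (4x4, takes a point from world to camera coordinates). Camera axes: x right, y down, z forward; pixel columns grow to the right and rows downward; lengths in m; the calibration is good to about 2 mm. A picture is of the moment at which its call begins. There is no depth.
A pose or a line that the arm cannot do raises env.MotionError and nothing moves.
- job.hand_in(): hands the job in; it is judged then, once.
The state is a dict: "clock": time; "joints": joint angles; "qvel": joint speeds; "joint_efforts": joint torques, N m; "position": TCP position; "ee_rot": TCP orientation; "contact_force": force on the tool from outside, world axes, zero at the start; "ft_torque": the same for the moment, N m; "finger_gap": opening from 0.0 (shut) to 1.0 (fully open); "gripper_force": force on a finger pad.
Only numpy, scipy, OpenCV 4.12 (cv2) and the standard library are available. Lean on these libraries where they do the work, as an engineer would, in place of code of your own. Each camera call takes 0.05 s, during which the arm holds its last target. There are 200 camera calls.

## Working session

There is one attempt and no reset: what is moved stays moved. The work goes in short steps, each a Python script; the robot and the scene stay as the last script left them, time stands still between calls to the robot, and variables do not carry over. Pictures are saved under pics/ and viewed, at most 10 in all, crops included, and the job is handed in when it is done.

```bash
mkdir -p pics; cat > h.py <<'E'
import numpy as np, cv2, pickle
from bench import env, kinematics, monitor, eyes, job
def grab(n):
    f=eyes.grab_frame(n); return {k:(np.array(v) if k!='k1' else v) for k,v in f.items()}
def ray(f,uv):
    K=f['mtx']; d=np.array([(uv[0]-K[0,2])/K[0,0],(uv[1]-K[1,2])/K[1,1]]); s=d.copy()
    for _ in range(20): s=d/(1+f['k1']*(s@s))
    R=f['view'][:3,:3]; t=f['view'][:3,3]
    return -R.T@t, R.T@np.array([s[0],s[1],1.])
def onz(f,uv,z):
    c,d=ray(f,uv); return c+d*(z-c[2])/d[2]
def proj(f,p):
    q=f['view'][:3,:3]@np.array(p)+f['view'][:3,3]; s=q[:2]/q[2]; s=s*(1+f['k1']*(s@s))
    return np.array([f['mtx'][0,0]*s[0]+f['mtx'][0,2], f['mtx'][1,1]*s[1]+f['mtx'][1,2]])
def tri(a,ua,b,ub):
    (c1,d1),(c2,d2)=ray(a,ua),ray(b,ub)
    t=np.linalg.lstsq(np.c_[d1,-d2],c2-c1,rcond=None)[0]
    p,q=c1+t[0]*d1,c2+t[1]*d2; return (p+q)/2,np.linalg.norm(p-q)
def save(f,n,crop=None,s=1):
    im=f['frame'][:,:,::-1]
    if crop: x0,y0,x1,y1=crop; im=im[y0:y1,x0:x1]
    cv2.imwrite('pics/'+n,cv2.resize(im,None,fx=s,fy=s,interpolation=cv2.INTER_CUBIC))
E
python3 - <<'E'
from h import *
for n in('scene','top'):
    f=grab(n); save(f,n+'0.png',s=1.42); pickle.dump(f,open(n+'0.pkl','wb'))
    print(n,f['mtx'].round(1).tolist(),f['k1'],(-f['view'][:3,:3].T@f['view'][:3,3]).round(3),f['view'][2,:3].round(3))
print({k:np.round(v,3).tolist() for k,v in monitor.sense().items()},env.hold_point_z)
E
```

```text
scene [[464.0, 0.0, 286.5], [0.0, 464.0, 206.2], [0.0, 0.0, 1.0]] -0.05754289809881555 [-0.049  0.845  0.816] [ 0.492 -0.683 -0.54 ]
top [[390.7, 0.0, 282.9], [0.0, 390.7, 211.2], [0.0, 0.0, 1.0]] 0.016193891629417312 [ 0.508 -0.013  1.336] [ 0.057  0.008 -0.998]
{'clock': 0.1, 'joints': [-1.469, 0.313, 1.498, 0.0, 1.331, -0.223], 'qvel': [0.001, -0.0, -0.0, 0.001, 0.001, 0.0], 'joint_efforts': [0.003, -41.29, -26.014, -0.0, 0.003, 0.0], 'position': [0.168, -0.497, 0.231], 'ee_rot': [0.987, 0.162, 0.0, -0.001], 'contact_force': [0.239, 0.161, 0.087], 'ft_torque': [0.012, 0.007, -0.052], 'gripper_force': 0.0, 'finger_gap': 0.999} 0.0187
```

View pics/scene0.png

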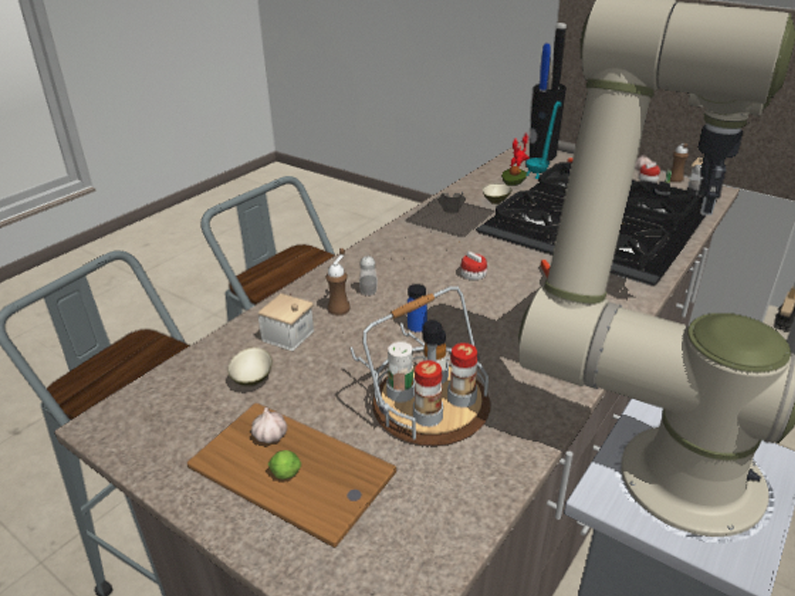

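View pics/top0.png

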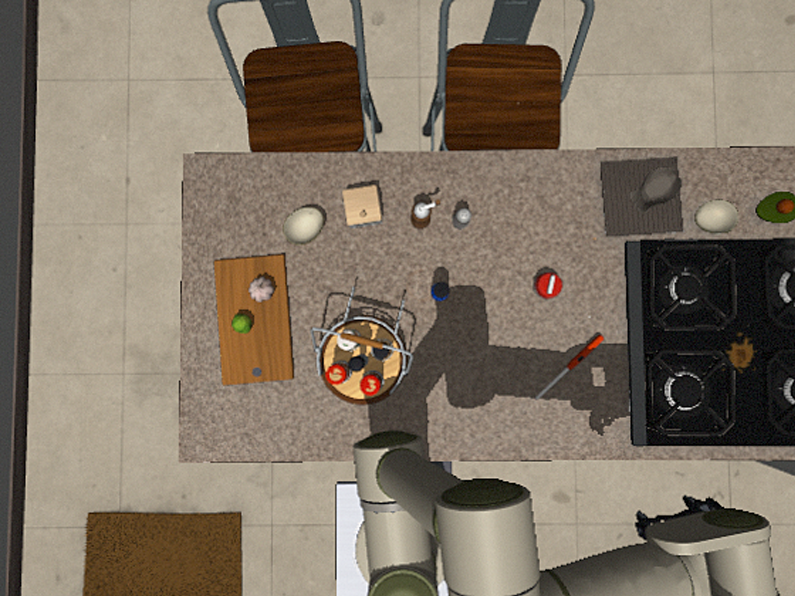

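The scene picture shows the carousel at about (432,390) of 795, with the handle upright and its wooden grip near (413,305). The top picture shows the plinth at about (363,362), the hooks behind it at (355,280) and (405,292), the white cap at (346,341), red caps at (337,374) and (372,385), and the black cap at (382,350). The blue look-alike jar stands apart at (440,290). Next I'll enlarge the carousel in both views.

```bash
python3 - <<'E'
from h import *
for n,c in(('top',(205,185,305,290)),('scene',(225,190,365,320))):
    f=pickle.load(open(n+'0.pkl','rb')); save(f,n+'1.png',c,5.5 if n=='top' else 4.5)
t=pickle.load(open('top0.pkl','rb')); s=pickle.load(open('scene0.pkl','rb'))
for n,f,roi in(('top',t,(215,190,300,290)),('scene',s,(235,195,350,315))):
    h=cv2.cvtColor(f['frame'],cv2.COLOR_RGB2HSV); H,S,V=cv2.split(h)
    for nm,m in(('red',((H<8)|(H>172))&(S>170)&(V>90)),('white',(S<40)&(V>190)),('dark',(V<45)),('wood',(H>7)&(H<16)&(S>130)&(V>110))):
        m=m.astype(np.uint8)
        k=np.zeros_like(m);k[roi[1]:roi[3],roi[0]:roi[2]]=1;m=m*k
        N,L,st,ce=cv2.connectedComponentsWithStats(m)
        print(n,nm,[(st[i].tolist(),ce[i].round(1).tolist()) for i in range(1,N) if st[i,4]>25])
E
```

```text
top red [([229, 256, 15, 15, 114], [236.2, 263.3]), ([254, 264, 14, 15, 130], [260.3, 270.8])]
top white [([236, 235, 15, 12, 70], [242.6, 241.6])]
top dark [([263, 245, 11, 6, 26], [267.0, 246.9]), ([245, 251, 12, 10, 65], [250.9, 254.7])]
top wood [([240, 235, 29, 11, 94], [255.4, 240.0])]
scene red [([318, 242, 18, 17, 210], [326.7, 250.4]), ([292, 254, 19, 18, 207], [301.4, 263.5])]
scene white [([273, 241, 19, 12, 141], [281.9, 245.7])]
scene dark [([288, 201, 12, 9, 75], [292.9, 204.8]), ([298, 226, 16, 17, 195], [304.8, 234.7])]
scene wood [([276, 207, 30, 16, 147], [290.3, 214.6]), ([307, 242, 7, 11, 55], [310.1, 247.1]), ([235, 309, 12, 6, 39], [238.9, 312.5])]
```

View pics/top1.png

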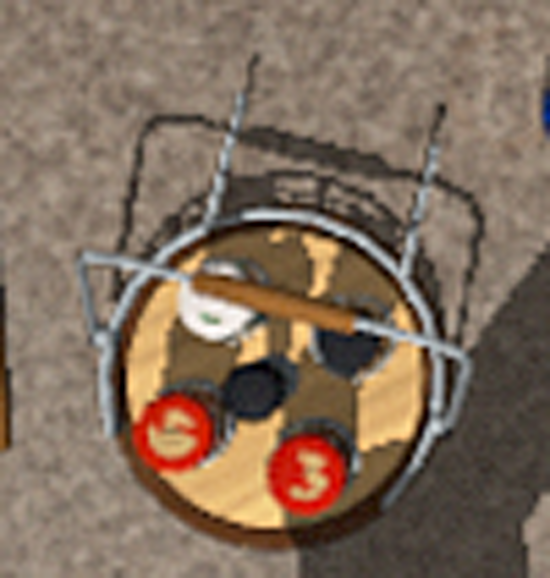

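View pics/scene1.png

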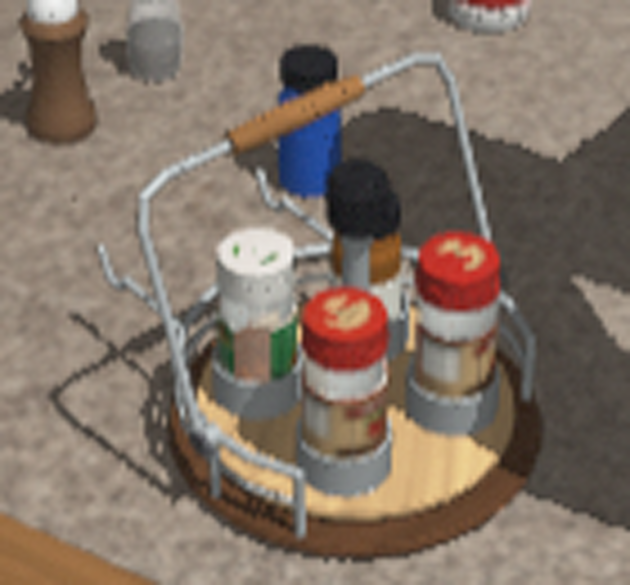

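The enlarged crops confirm the white cap with the green label (top crop (210,300), scene crop (255,265)) as white_jar: it is the only white-capped jar. The blue jar with the black cap is outside the carousel. The wooden grip runs (193,280)–(355,325) in the top crop. The rail ends are at about (112,435) and (388,508), and the hooks point backwards.

```bash
cat > m.py <<'E'
from h import *
def yawfit(P,Q): # P local 2d, Q world 2d
    P=np.array(P);Q=np.array(Q);a,b=P-P.mean(0),Q-Q.mean(0)
    th=np.arctan2((a[:,0]*b[:,1]-a[:,1]*b[:,0]).sum(),(a*b).sum()); R=np.array([[np.cos(th),-np.sin(th)],[np.sin(th),np.cos(th)]])
    o=Q.mean(0)-R@P.mean(0); return th,o,np.linalg.norm((P@R.T+o)-Q,axis=1)
E
python3 - <<'E'
from m import *
t=pickle.load(open('top0.pkl','rb')); s=pickle.load(open('scene0.pkl','rb'))
T=lambda x,y:((x+.5)/5.5-.5+205,(y+.5)/5.5-.5+185)
S=lambda x,y:((x+.5)/4.5-.5+225,(y+.5)/4.5-.5+190)
for n,a,b in(('gripL',T(193,281),S(235,140)),('gripR',T(355,322),S(360,87)),('knob top',T(252,390),S(366,185)),('cornL',T(85,258),S(147,197)),('cornR',T(465,358),S(437,60)),
  ('railL',T(112,433),S(300,475)),('hookL',T(255,58),S(102,247)),('hookR',T(442,105),S(262,173)),('pivL',T(100,338),S(203,435)),
  ('white',T(215,300),S(256,250)),('red5',T(174,431),S(344,316)),('red3',T(308,474),S(459,257))):
    p,e=tri(t,a,s,b); print(n,p.round(4),'gap',round(e,4))
# red caps in both views at z=.130 ; knob
print('red top',[onz(t,u,.130).round(4)[:2] for u in((236.2,263.3),(260.3,270.8))],'scene',[onz(s,S(*u),.130).round(4)[:2] for u in((459,257),(344,316))])
print('white', onz(t,T(215,300),.124+.0).round(4),onz(s,S(256,250),.124).round(4))
print('knob', onz(t,T(248,390),.181).round(4))
Q=[onz(t,T(*u),z)[:2] for u,z in(((112,433),.055),((388,508),.055),((254,60),.069),((441,107),.069))]
a=np.radians(58);P=[(-.1*np.cos(a),.1*np.sin(a)),(-.1*np.cos(a),-.1*np.sin(a)),(.148,.06),(.148,-.06)]
print(np.array(Q).round(4).tolist()); th,o,r=yawfit(P,Q); print('stand yaw deg',np.degrees(th),o,r.round(4))
for i,j in((0,1),(2,3)):
  d=Q[i]-Q[j]; print('yaw from pair',np.degrees(np.arctan2(-d[0],d[1])),np.linalg.norm(d))
# wood disc edge: plinth circle from top
E
```

```text
gripL [0.5015 0.1225 0.1931] gap 0.0027
gripR [0.4791 0.0368 0.1888] gap 0.0025
knob top [0.4408 0.0923 0.1709] gap 0.0066
cornL [0.5144 0.1812 0.1858] gap 0.0025
cornR [ 0.4615 -0.0203  0.183 ] gap 0.0026
railL [0.4125 0.1883 0.0529] gap 0.0005
hookL [0.6295 0.0984 0.0522] gap 0.014
hookR [ 0.5971 -0.0153  0.0536] gap 0.0211
pivL [0.4695 0.1954 0.0564] gap 0.0021
white [0.491  0.1189 0.1226] gap 0.0013
red5 [0.418  0.1417 0.1257] gap 0.0013
red3 [0.3938 0.0667 0.1273] gap 0.001
red top [array([0.4178, 0.1416]), array([0.3944, 0.0677])] scene [array([0.3916, 0.0695]), array([0.4145, 0.1457])]
white [0.4915 0.1191 0.124 ] [0.4893 0.1201 0.124 ]
knob [0.4441 0.0953 0.181 ]
[[0.4124, 0.1879], [0.3671, 0.0245], [0.6324, 0.1017], [0.6035, -0.0089]]
stand yaw deg -14.8446624044936 [0.45793305 0.08845221] [0.0165 0.0184 0.0174 0.018 ]
yaw from pair -15.49754984114177 0.16955964322171116
yaw from pair -14.633075094424742 0.11423256213269045
```

White jar triangulates to (0.491, 0.119, 0.123), matching the 124 mm cap height. The stand axis is about (0.442, 0.0926) with yaw about −14.8°: the rail chord measures 169.6 mm as it must, and the jar diagonal 110 mm. The handle stands at about 70°. I'll fold it by pushing the grip with shut fingertips along the arc.

```bash
cat >> h.py <<'E'
from scipy.spatial.transform import Rotation as Rn
AX=np.array([.442,.0926]); YAW=np.radians(-14.8)
ex=np.array([np.cos(YAW),np.sin(YAW),0]); ey=np.array([-np.sin(YAW),np.cos(YAW),0]); ez=np.array([0,0,1.])
def W(x,y,z): return np.r_[AX,0]+x*ex+y*ey+z*ez
def quat(z,y): return Rn.from_matrix(np.c_[np.cross(y,z),y,z]).as_quat()
def fold(phi,sg,back=0.):   # tip pose pressing the grip at handle angle phi
    tl=max(phi,0)*.6; z=np.sin(tl)*ex-np.cos(tl)*ez
    return W(.145*np.cos(phi),0,.055+.145*np.sin(phi))-(.008+back)*z, quat(z,sg*ey)
E
python3 - <<'E'
from h import *
for sg in(1,-1):
    print(sg,[None if (q:=kinematics.ik(*fold(np.radians(d),sg,b))) is None else np.round(q,2).tolist() for d,b in((72,.07),(72,.004),(50,0),(25,0),(0,0),(0,.1))])
print([None if (q:=kinematics.ik(W(0,0,.144),quat(-ez,Rn.from_rotvec(ez*np.radians(a)).apply(ey)))) is None else np.round(q,2).tolist() for a in range(-180,180,45)])
E
```

```text
1 [[0.09, -0.16, 2.16, -0.52, 0.48, -0.84], [0.04, 0.01, 2.15, -0.68, 0.32, -0.69], [-0.03, 0.19, 1.93, -0.22, 0.53, -1.18], [-0.08, 0.4, 1.7, -0.07, 0.78, -1.35], [-0.11, 0.62, 1.5, -0.0, 1.02, -1.42], [-0.11, 0.5, 1.41, -0.0, 1.23, -1.42]]
-1 [[0.09, -0.16, 2.16, -0.52, 0.48, 2.3], [0.04, 0.01, 2.15, -0.68, 0.32, 2.45], [-0.03, 0.19, 1.93, -0.22, 0.53, 1.96], [-0.08, 0.4, 1.7, -0.07, 0.78, 1.79], [-0.11, 0.62, 1.5, -0.0, 1.02, 1.72], [-0.11, 0.5, 1.41, -0.0, 1.23, 1.72]]
[[-0.05, 0.25, 1.83, -0.0, 1.06, 1.78], [-0.05, 0.25, 1.83, -0.0, 1.06, 0.99], [-0.05, 0.25, 1.83, -0.0, 1.06, 0.2], [-0.05, 0.25, 1.83, -0.0, 1.06, -0.58], [-0.05, 0.25, 1.83, -0.0, 1.06, -1.37], [-0.05, 0.25, 1.83, -0.0, 1.06, -2.15], None, [-0.05, 0.25, 1.83, -0.0, 1.06, 2.56]]
```

```bash
python3 - <<'E'
from h import *
env.close_gripper(20)
p,q=fold(np.radians(74),1,.07); env.reach(p+[0,0,.03],q)
st=lambda n:print(n,[np.round(monitor.sense()[k],3).tolist() for k in('clock','position','contact_force','finger_gap')])
st('pre')
p,q=fold(np.radians(74),1,.003); env.movel(p,.12,q); st('at')
for d in range(68,-1,-8):
    p,q=fold(np.radians(d),1); env.movel(p,.06,q); st(d)
    f=monitor.sense()['contact_force']
    if np.linalg.norm(f)>12: break
f=grab('top'); save(f,'top2.png',(205,170,305,275),5.5); pickle.dump(f,open('top2.pkl','wb'))
E
```

```text
pre [3.175, [0.428, 0.096, 0.28], [0.401, 0.893, 0.097], -0.001]
at [4.083, [0.473, 0.084, 0.203], [-0.017, -0.388, 0.1], 0.001]
68 [4.533, [0.489, 0.08, 0.196], [-0.09, -1.006, -0.523], 0.003]
60 [5.025, [0.507, 0.075, 0.187], [0.663, -0.921, -0.256], -0.005]
52 [5.517, [0.524, 0.071, 0.176], [0.759, 0.043, -0.373], -0.001]
44 [6.008, [0.539, 0.067, 0.163], [0.151, 1.019, 0.12], -0.005]
36 [6.5, [0.552, 0.063, 0.148], [-0.483, 0.037, -0.088], -0.002]
28 [6.992, [0.563, 0.061, 0.131], [0.276, -0.226, -0.662], 0.001]
20 [7.483, [0.572, 0.058, 0.112], [1.452, 0.807, -0.401], 0.004]
12 [7.975, [0.578, 0.057, 0.093], [-0.428, 0.076, -0.44], 0.0]
4 [8.467, [0.581, 0.056, 0.073], [-0.558, -0.265, -0.018], -0.0]
```

View pics/top2.png

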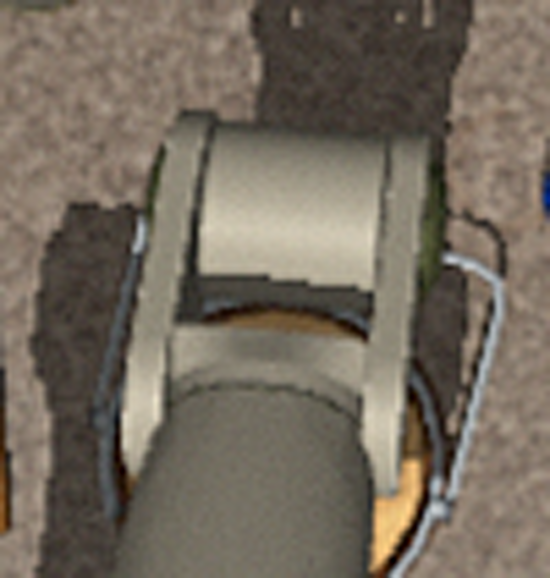

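The picture shows the handle swung back, with its right corner at crop (500,285) and the arm above it. I'll press on down to the stop, then back off and check.

```bash
python3 - <<'E'
from h import *
st=lambda n:print(n,[np.round(monitor.sense()[k],3).tolist() for k in('clock','position','contact_force')])
p,q=fold(0,1); print(env.movel(p,.05,q,guard=8)); st('0')
print(env.movel(p-[0,0,.006],.02,q,guard=6)); st('press')
p,_=fold(0,1,.20); env.movel(p,.2); st('up')
p,q=W(0,0,.30),quat(-ez,Rn.from_rotvec(ez*np.radians(-135)).apply(ey))
env.set_joints([-1.0]+list(monitor.sense()['joints'][1:])); st('aside')
for n in('top','scene'):
    f=grab(n); pickle.dump(f,open(n+'3.pkl','wb'))
    save(f,n+'3.png',(205,170,305,290) if n=='top' else (215,190,365,320),4.9)
a=cv2.imread('pics/top3.png');b=cv2.imread('pics/scene3.png')
h=590;a=a[:h];b=cv2.resize(b,None,fx=.42,fy=.42);c=np.zeros((h,a.shape[1]+b.shape[1],3),np.uint8);c[:a.shape[0],:a.shape[1]]=a;c[:b.shape[0],a.shape[1]:]=b
cv2.imwrite('pics/both3.png',c);print(c.shape)
E
```

```text
False
0 [8.867, [0.582, 0.056, 0.063], [-0.849, -0.007, 2.432]]
True
press [9.075, [0.582, 0.056, 0.063], [-1.77, 0.451, 7.016]]
up [10.233, [0.582, 0.056, 0.262], [-0.047, 0.309, -0.486]]
aside [12.067, [0.408, -0.418, 0.262], [0.334, 0.771, -0.493]]
(590, 799, 3)
```

View pics/both3.png

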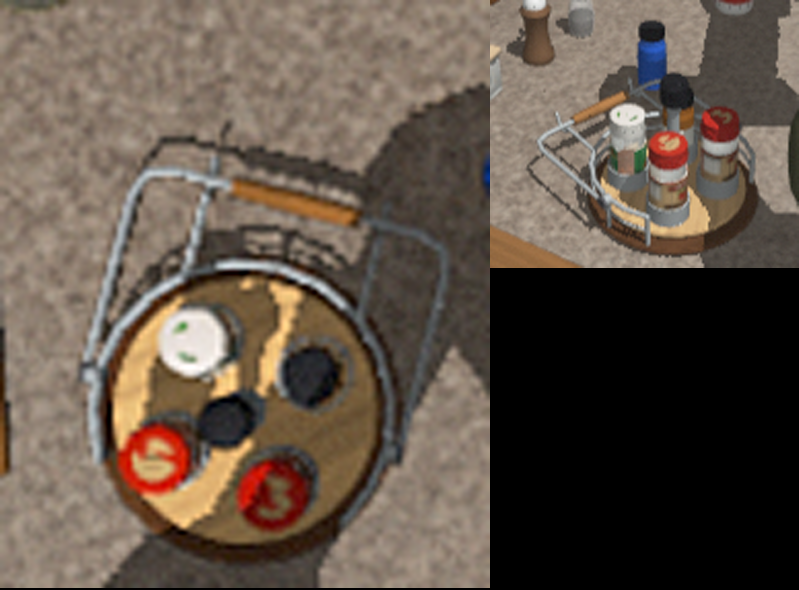

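View pics/scene3.png

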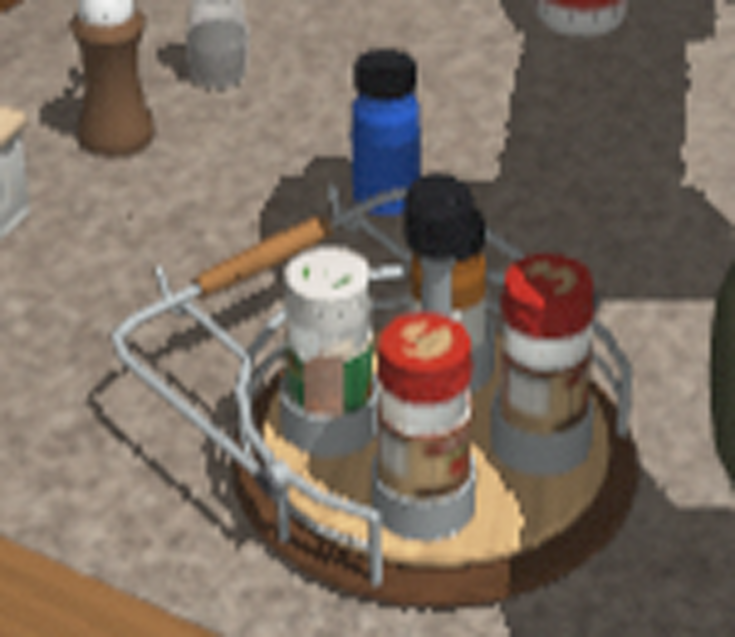

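The handle now lies in both hooks, with the wooden grip at scene crop (262,255) and the hook tips beside it at (162,270) and (335,190). All four jars are upright in their cups. Next I'll measure the jar angles with clean views and check the grip height.

```bash
python3 - <<'E'
from m import *
t=pickle.load(open('top3.pkl','rb')); s=pickle.load(open('scene3.pkl','rb'))
def caps(f,roi):
    h=cv2.cvtColor(f['frame'],cv2.COLOR_RGB2HSV); H,S,V=cv2.split(h); o={}
    for nm,m in(('red',((H<8)|(H>172))&(S>150)&(V>60)),('white',(S<60)&(V>150)),('dark',V<45),('wood',(H>7)&(H<16)&(S>130)&(V>110))):
        k=np.zeros(m.shape,np.uint8);k[roi[1]:roi[3],roi[0]:roi[2]]=1
        m=cv2.morphologyEx(m.astype(np.uint8)*k,cv2.MORPH_CLOSE,np.ones((5,5))) if nm in('red','white') else m.astype(np.uint8)*k
        N,L,st,_=cv2.connectedComponentsWithStats(m); o[nm]=[]
        for i in range(1,N):
            if st[i,4]>40:
                c,r=cv2.minEnclosingCircle(np.argwhere(L==i)[:,::-1].astype(np.float32)); o[nm].append((np.round(c,1).tolist(),round(r,1),st[i,4]))
    return o
print(caps(t,(222,200,292,280)))
T=lambda x,y:((x+.5)/4.9-.5+205,(y+.5)/4.9-.5+170); S=lambda x,y:((x+.5)/4.9-.5+215,(y+.5)/4.9-.5+190)
print('grip',[tri(t,T(*a),s,S(*b))[0].round(4) for a,b in(((232,187),(203,284)),((357,217),(323,227)))])
Q=[onz(t,T(*u),z)[:2] for u,z in(((193,343),.124),((155,458),.130),((273,495),.130),((311,375),.122))]
P=[.055*np.array([np.cos(a),np.sin(a)]) for a in np.radians([0,90,180,270])]
th,o,r=yawfit(P,Q); print('turn',np.degrees(th),'axis',o,r.round(4),'local',np.degrees(th-YAW))
r=[onz(t,T(*u),.055)[:2] for u in((99,458),(345,524))]; d=r[0]-r[1]; y=np.arctan2(-d[0],d[1]); print('rail yaw',np.degrees(y),np.linalg.norm(d),np.mean(r,0)+.053*np.array([np.cos(y),np.sin(y)]))
S3=lambda x,y:S(x,y); print('white scene',onz(s,S(327,270),.124),'top',Q[0], 'tri',tri(t,T(193,343),s,S(327,270)))
E
```

```text
{'red': [([236.4, 263.2], 7.6, np.int32(147)), ([260.4, 269.8], 7.7, np.int32(169))], 'white': [([234.4, 239.5], 41.4, np.int32(969)), ([261.5, 228.0], 13.1, np.int32(45)), ([287.5, 266.0], 12.5, np.int32(75))], 'dark': [([268.4, 246.3], 5.9, np.int32(75)), ([250.5, 256.0], 6.3, np.int32(67))], 'wood': [([264.0, 211.5], 12.3, np.int32(72))]}
grip [array([0.5919, 0.0981, 0.0575]), array([0.5715, 0.0149, 0.054 ])]
turn 27.720680613966664 axis [0.44319822 0.09274584] [0.0018 0.0009 0.0006 0.0006] local 42.52068061396667
rail yaw -15.316295243192203 0.16949881714686782 [0.44194017 0.09261016]
white scene [0.49068006 0.118781   0.124     ] top [0.49007817 0.11814837] tri (array([0.49042689, 0.11840778, 0.1238536 ]), np.float64(0.0008533274617199494))
```

The handle grip checks out at z≈0.056, 144 mm behind the axis. The carousel axis is (0.4425, 0.0927), and the white jar must turn about +137.5°. I'll go to the knob and test the pace of a pure rotation in the air first.

```bash
python3 - <<'E'
from h import *
st=lambda n:print(n,[np.round(monitor.sense()[k],3).tolist() for k in('clock','position','contact_force','ft_torque','finger_gap','gripper_force')],round(monitor.sense()['joints'][5],3))
A=np.array([.4423,.0927])
Q=lambda a:quat(-ez,Rn.from_rotvec(ez*np.radians(a)).apply(ey))
env.release(); env.reach(np.r_[A,.27],Q(-160)); st('above')
env.movel(np.r_[A,.2698],.0002,Q(-150)); st('rot10')   # pace test
print(env.movel(np.r_[A,.147],.08,guard=6)); st('down')
env.close_gripper(25); st('closed')
f=grab('scene'); save(f,'scene4.png',(215,160,365,310),3.9); pickle.dump(f,open('scene4.pkl','wb'))
E
```

```text
above [15.367, [0.442, 0.092, 0.27], [0.174, 0.293, -0.693], [-0.006, -0.024, 0.011], 1.001, 0.0] 1.426
rot10 [15.692, [0.442, 0.092, 0.27], [0.891, 0.277, 0.181], [0.012, 0.005, 0.009], 1.0, 0.0] 1.255
False
down [17.375, [0.442, 0.093, 0.147], [0.501, 0.992, 0.276], [-0.053, 0.036, 0.003], 1.001, 0.0] 1.252
closed [17.908, [0.442, 0.095, 0.148], [-4.475, 14.443, 8.314], [2.274, 0.717, -0.019], 0.378, 25.241] 1.252
```

View pics/scene4.png

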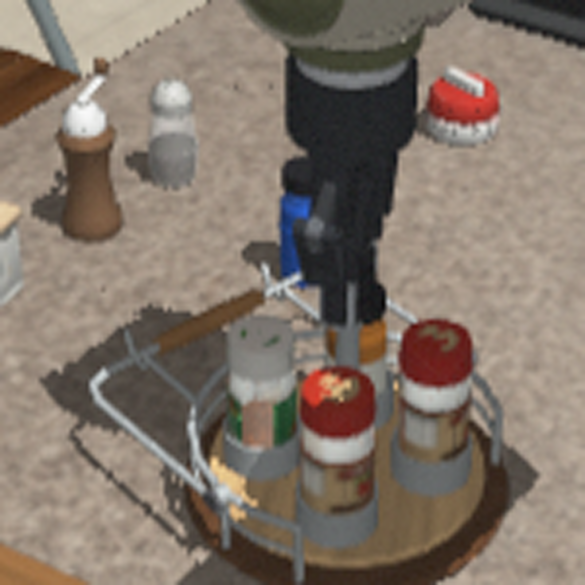

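The knob is gripped (gap ≈32 mm, 25 N) with the fingertips above the jars. The caps stand at (262,345) for white and at (338,395) and (435,350) for the reds, all upright. The side force shows the grip about 2 mm off the axis, so I'll recentre and turn in small slow steps, giving way to side force.

```bash
cat > turn.py <<'E'
from h import *
Q=lambda a:quat(-ez,Rn.from_rotvec(ez*np.radians(a)).apply(ey))
def turn(a0,a1,step,c):
    n=int(np.ceil(abs(a1-a0)/step)); ff=[]
    for i in range(1,n+1):
        env.movel(c,.01,Q(a0+(a1-a0)*i/n)); s=monitor.sense(); F=np.array(s['contact_force']); ff.append(np.linalg.norm(F))
        c=c+np.clip(1e-4*F*[1,1,.5],-5e-4,5e-4)
        if ff[-1]>30: print('force',F); break
    print('n',i,'maxF',max(ff),'lastF',F.round(1),'c',c.round(4),'clock',s['clock'],'j6',round(s['joints'][5],3),'gap',s['finger_gap'],'yaw',np.degrees(Rn.from_quat(s['ee_rot']).as_matrix()[:2,1]@np.zeros(2)) if 0 else np.degrees(np.arctan2(*Rn.from_quat(s['ee_rot']).as_matrix()[[1,0],1])).round(2))
    return c
E
python3 - <<'E'
from turn import *
s=monitor.sense(); c=np.array(s['position']); env.movel(c,.01,Q(-150)); s=monitor.sense(); print(np.round(s['contact_force'],1),s['clock'])
c=turn(-150,-130,4,c+1e-4*np.array(s['contact_force'])); np.save('c.npy',c)
f=grab('scene'); pickle.dump(f,open('scene5.pkl','wb'))
a=pickle.load(open('scene4.pkl','rb'))
for g in(a,f):
    h=cv2.cvtColor(g['frame'],cv2.COLOR_RGB2HSV); m=(((h[...,0]<8)|(h[...,0]>172))&(h[...,1]>150)&(h[...,2]>60)).astype(np.uint8); m[:,:285]=0;m[:,345:]=0;m[:230]=0;m[300:]=0
    m=cv2.morphologyEx(m,cv2.MORPH_CLOSE,np.ones((5,5)));N,L,sts,ce=cv2.connectedComponentsWithStats(m);print([(sts[i,4],ce[i].round(1),onz(g,ce[i],.122)[:2].round(4)) for i in range(1,N) if sts[i,4]>40])
E
```

```text
[-0.5  1.2  1.7] 18.325
n 5 maxF 1.9841014691405896 lastF [-0.1 -0.  -0.6] c [0.4417 0.0951 0.1476] clock 19.575 j6 0.912 gap 0.37818544507593954 yaw -55.0
[(np.int32(249), array([326.5, 250.1]), array([0.3902, 0.0719])), (np.int32(256), array([300.9, 262.9]), array([0.4139, 0.147 ]))]
[(np.int32(246), array([325.6, 245.5]), array([0.4014, 0.0577])), (np.int32(243), array([309.2, 262.7]), array([0.3984, 0.1356]))]
```

The red caps moved by about 19–20° with the knob, without slip. I'll go on to the goal.

```bash
python3 - <<'E'
from turn import *
c=turn(-130,-12.5,3,np.load('c.npy')); np.save('c.npy',c)
for n in('scene','top'):
    f=grab(n); pickle.dump(f,open(n+'6.pkl','wb')); save(f,n+'6.png',(215,160,365,310) if n=='scene' else (205,185,305,290),3.9)
a=cv2.imread('pics/scene6.png');b=cv2.imread('pics/top6.png')[:,:]
o=np.zeros((a.shape[0],800,3),np.uint8);o[:,:a.shape[1]]=a;b=cv2.resize(b,(215,226));o[:226,585:]=b;cv2.imwrite('pics/both6.png',o)
E
```

```text
n 40 maxF 2.0204348065077125 lastF [-0.7 -0.3 -0.2] c [0.4409 0.095  0.1476] clock 29.625 j6 -1.14 gap 0.3805204872813965 yaw 62.55
```

View pics/both6.png

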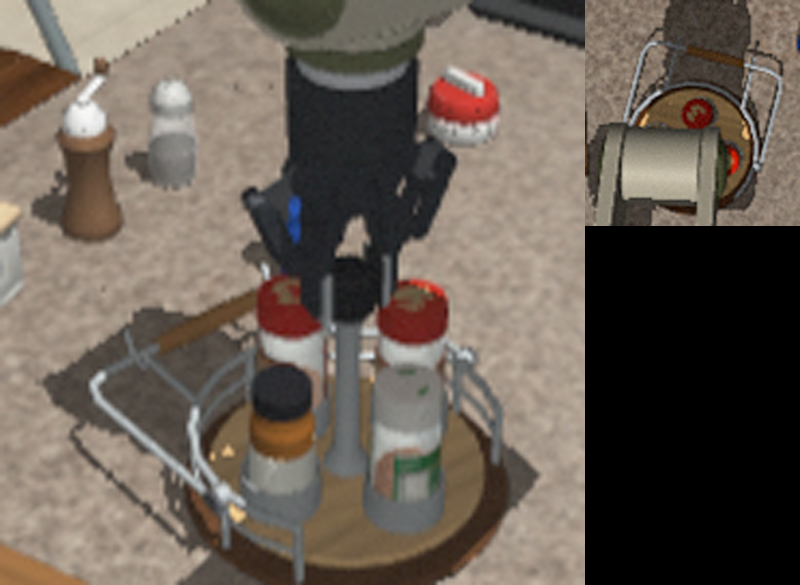

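The white jar now stands at the front right in the scene crop (408,440), with the dark jar at (283,440), the reds at the back, and all of them upright. The top inset shows the back red cap and the handle still folded. Now for the angle, measured from the cap pixels.

```bash
python3 - <<'E'
from m import *
t0=pickle.load(open('top3.pkl','rb'));t=pickle.load(open('top6.pkl','rb')); s0=pickle.load(open('scene4.pkl','rb'));s=pickle.load(open('scene6.pkl','rb'))
S=lambda x,y:((x+.5)/3.9-.5+215,(y+.5)/3.9-.5+160)
h=cv2.cvtColor(t['frame'],cv2.COLOR_RGB2HSV); m=(((h[...,0]<8)|(h[...,0]>172))&(h[...,1]>150)&(h[...,2]>50)).astype(np.uint8); m[:,:220]=0;m[:,290:]=0;m[:200]=0;m[285:]=0
m=cv2.morphologyEx(m,cv2.MORPH_CLOSE,np.ones((5,5)));N,L,st,ce=cv2.connectedComponentsWithStats(m)
ax=np.array([.4430,.0927]) # axis as seen by top
for i in range(1,N):
    if st[i,4]>60:
        c,r=cv2.minEnclosingCircle(np.argwhere(L==i)[:,::-1].astype(np.float32)); p=onz(t,c,.130)[:2]; print('top red',c,r,p,np.linalg.norm(p-ax),'local',np.degrees(np.arctan2(*(p-ax)[::-1]))+14.8)
# scene: caps after, and before (same bias): white,dark fronts
w,d=onz(s,S(409,387),.124)[:2],onz(s,S(282,385),.122)[:2]
v=w-d; print('scene w,d',w,d,np.linalg.norm(v),'white local from pair',np.degrees(np.arctan2(v[1],v[0]))+14.8)
for axs in((.4412,.094),(.442,.0935)): print(np.linalg.norm(w-axs),np.degrees(np.arctan2(*(w-np.array(axs))[::-1]))+14.8)
E
```

```text
top red (256.9285583496094, 237.92857360839844) 7.231682777404785 [0.494992   0.07759855] 0.054140759705441126 local -1.3963177453416726
scene w,d [0.38498265 0.11198167] [0.45035417 0.15194427] 0.07661882645441302 white local from pair -133.76192551418598
0.059023137321925975 177.06261355081568
0.05993788591451917 176.84035436006278
```

The opposite red cap puts the white jar at 178.6°. The front pair gives 181.2° and the direct view about 177°, against a goal of 180°, so it is square within the measuring error. The stand and handle show at the same pixels as before the turn. The knob is gripped and at rest, so I'm handing in.

```bash
python3 - <<'E'
from h import *
env.hold(0.5); s=monitor.sense(); print(s['clock'],s['gripper_force'],np.round(s['contact_force'],1),np.abs(s['qvel']).max())
print(job.hand_in())
E
```

```text
30.225 25.213214280665852 [ 0.  -2.1 -1.3] 0.0014062006766744806
the job is handed in; nothing more can be done
None
```

I folded the handle into the two back hooks, then turned the white-capped jar to the middle of the front gap, within about 3° by camera; all jars are upright, the gripper still holds the knob, and I handed the job in at 30 s.

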